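Open the blank rack and hold its gate wide

ROBOT

A 6-joint arm with a two-finger parallel gripper is mounted at the origin on the work surface. World frame = base frame: x ahead of the robot, y to its left, z up, the work surface at z = 0. Lengths are in m, angles in rad, forces in N, time in s.
With the tool pointing down it reaches from about 0.25 to 0.775 m from the base axis. Payload 4 kg.
Tool frame: the origin (TCP) lies at the very end of the fingers, on their centre line; the grasp point (between the pads) lies 19 mm behind it; z points along the fingers, y is the line along which they close (so a half turn about z gives the same grasp; the last joint's range is limited). The gripper opens to 94 mm and grips with 3 to 60 N. Pads are 16 mm wide; open, the fingers measure 119 mm over their backs; the gripper's body (75 mm by 177 mm) begins 78 mm behind the grasp point.
Start: joints at [-1.289, 0.087, 1.371, -0, 1.684, -0.103], TCP at [0.206, -0.51, 0.166] pointing down, gripper open.
Joint ranges: [-3.1, 3.1], [-0.76, 2.03], [0.27, 2.55], [-1.08, 4.22], [0.17, 2.65], [-2.57, 2.57]. Speed limits (rad/s): [2.79, 2.79, 3.14, 3.14, 3.14, 3.14].

INTERFACE

Orientations are given as a 3x3 rotation matrix whose columns are the frame's x, y, z axes.
In Python, from bench import manip, snapshot, regions_of, landmark_of gives the robot as it stands.
- The arm moves only by the shell command python3 -m crank 'ROWS' [OPENING]. ROWS is JSON, a list of rows, each a list of 2 entries, a list of its own where there are three numbers: the shift along the tool's x, y, z in mm, then the turn about the tool's z in degrees. In form: [[[x, y, z], yaw], ...]. A call has exactly 10 rows; each row is the pose to reach, as a shift and turn from the pose commanded when the call began, along the tool's axes at that moment; what a row does not reach only later rows make up. A row lasts 1/10 s, in which the tool goes at most 50 mm and 8.59 degrees, less where a joint would pass 70% of its speed; a pose out of reach is approached as far as the arm can. A call with a gripper value outside its range is refused whole. OPENING is the opening, from -1 (shut) to 1 (fully open), set as the call begins (- or left out, the last holds). The fingers move at their own pace and stop on an object; the grip force is fixed at half the most. Time passes only in rows, so rows that repeat a pose let the fingers close, or fill a call up. It gives the time, the measured TCP pose, the force, the opening and the grip force at its end, in the units of the state.
- manip.observe(): the state, without advancing time (a new reading comes with each control period).
- snapshot(name): name is "scene" or "top"; returns a dict with "pixels" (400x640x3 uint8, red, green, blue), "depth" (400x640 float32, m along the optical axis (not along the pixel's ray), 0 where there is no reading), "camera_matrix" (3x3 intrinsics, pixels), "world_to_cam" (4x4, takes a point from world to camera coordinates). Camera axes: x right, y down, z forward; pixel columns grow to the right and rows downward; lengths in m; the calibration is good to about 2 mm. A picture is of the moment at which its call begins.
- manip.hand_in(): hands the job in; it is judged then, once.
Trained networks look in a picture, given as the dict that the camera call returned (one of the last four; its "shot" number tells which), for a name from the list of things; names that differ only in an ending like _2 or _b are one class to them, and where a whole thing is asked for, a point or a joint stands for the part that bears it (a point fixed in the world has none). Each returns a list of dicts, best first, with "conf" (0 to 1); they miss things now and then, are a little off and sometimes report something else, mostly with a low value. They report only what shows in the picture. A call takes as long as a camera call.
- regions_of(picture, name): "region" (400x640 bool, what is visible of it) and "box" ([left, top, right, bottom] as shares, 0 to 1, of the picture: columns of its width, rows of its height, round what is visible of it).
- landmark_of(picture, name): "location" ([row, column] as shares, 0 to 1, of the picture: columns of its width, rows of its height: a listed point, or the origin of a listed thing).
The state is a dict: "t": time; "joint_positions": joint angles; "qd": joint speeds; "tau": joint torques, N m; "ee_pos": TCP position; "orientation": TCP orientation; "wrist_force": force on the tool from outside, world axes, zero at the start; "ft_torque": the same for the moment, N m; "opening": finger opening in m; "finger_force": force on a finger pad.
Only numpy, scipy, OpenCV 4.12 (cv2) and the standard library are available. Lean on these libraries where they do the work, as an engineer would, in place of code of your own. Each camera call takes 0.05 s, during which the arm holds its last target. There are 200 camera calls.

TASK

On the plywood rack of instrument blanks, press the brass lock plunger down to its stop, then squeeze shut the pinch catch next to the plunger, and after it the other catch. Then take the gate by its upright handle post, swing it past its half-way detent until it stands about square to the rack, and finish while still holding it there against its closing spring, so the blanks can be drawn out. Leave the blanks and everything else on the bench where they are.

Things in the scene. Friction and masses are not known exactly. Their poses are not given: they have to be found in the camera images.
- rack: Fixed open-topped plywood box, 340 (y) x 200 x 110 mm tall. Origin on the bench under the middle of the shut gate; x runs from the gate into the rack, away from the robot; y along the gate to its hinge end (robot's left). On its top rail (z 110 mm) stand, in a row at x 35 mm: plunger (y 150), first catch (y 60), second catch (y -60), and a loose tin (y -160).
- plunger_top (a point): Centre of the top face of the lock plunger's brass mushroom head (28 mm across, top 154 mm above the bench when up; free space above). Moves down with it.
- plunger (a joint): Lock plunger travel in m: 0 up, 0.014 at its stop (over 0.012 counts). Spring plus friction: about 6 N at first, 8 N at the stop; it stays down when let go. While it is up its collar blocks the first catch.
- catch1_mid (a point): Middle of the first catch, next to the plunger (fixed point, 140 mm above the bench; axes as the rack). A catch is two upright steel jaws facing each other along the rack's y, each 8 mm thick, 24 mm wide (x), from z 113 to 153 mm. Over their outsides: 60 mm when out, 40 mm fully squeezed. Fingertips at z 127 mm clear the low steel strips below.
- catch1a (a joint): First catch, hinge-side jaw: travel in m towards its partner, 0 out, 0.010 fully in. Slides with about 4 N of friction and stays where it is left. Squeezed in means over 0.0065.
- catch1b (a joint): First catch, the other jaw; same meaning.
- catch2_mid (a point): Middle of the second catch, farther from the plunger; built like the first, 140 mm above the bench.
- catch2a (a joint): Second catch, hinge-side jaw; as catch1a.
- catch2b (a joint): Second catch, the other jaw; as catch1a.
- gate_handle (a point): Middle of the grip of the gate's handle, an upright round dark wooden post 18 mm across, z 107 to 155 mm (this point 135 mm), 45 mm in front of the gate (rack -x when shut) and 140 mm along it from the hinge: 147 mm from the hinge axis. Turns with the gate. Lugs and hooks on the gate's top stay 25 mm or more from its axis.
- gate_hinge (a point): Point on the gate's upright hinge axis, 140 mm above the bench (fixed; axes as the rack).
- gate (a joint): Gate angle in rad: 0 shut, stop at 1.65; opens clockwise seen from above, its free end (240 mm from the hinge) coming towards the robot. Blocked until all four jaws are in. A spring always pulls it shut (1 N at the handle when shut, 5 to 6 N when wide); a sprung detent near 0.6 to 0.8 adds some 4 N. Wide means over 1.2; square is 1.57.
- tin: Bystander: small loose steel tin, 38 mm across, 28 mm tall, on the rack's rail near the second catch. Origin at its base.
- blank0: Bystander: loose maple blank, 35 x 240 x 45 mm, lying in the rack behind the gate. Origin under its centre.
- blank1: Bystander: a second such blank behind the first.

How it is judged:
By the outcome, as a careful person would: the job done as asked, in the order asked, and still so for the second after the job is handed in, while the arm keeps its last pose, push and grip.
It also fails if it takes over 72 s, if anything falls off the work surface, if the arm or the gripper's body presses on something with over 40 N, if the wrist force passes 120 N, or if a joint passes its speed limit or range.

## Working session

There is one attempt and no reset: what is moved stays moved. The work goes in short steps, Python scripts to look and compute and a shell command to move; the robot and the scene stay as the last step left them, time stands still between calls to the robot, and variables do not carry over. Pictures are saved under pics/ and viewed, at most 10 in all, crops included, and the job is handed in when it is done.

```bash
mkdir -p pics; ls; cat > h.py <<'E'
import numpy as np, cv2
from bench import manip, snapshot, regions_of, landmark_of
def ray(p,row,col):
    K=np.array(p["camera_matrix"]);T=np.linalg.inv(np.array(p["world_to_cam"]))
    d=T[:3,:3]@np.linalg.inv(K)@np.array([col,row,1.]);return T[:3,3],d
def atz(p,loc,z):
    o,d=ray(p,loc[0]*400,loc[1]*640);return o+d*(z-o[2])/d[2]
def save(p,n): cv2.imwrite("pics/"+n+".png",cv2.cvtColor(p["pixels"],cv2.COLOR_RGB2BGR))
E
python3 - <<'E'
from h import *
np.set_printoptions(precision=4,suppress=True)
s=manip.observe();print({k:np.round(v,3).tolist() for k,v in s.items()})
Z=dict(rack=0,plunger_top=.154,catch1_mid=.14,catch2_mid=.14,gate_handle=.135,gate_hinge=.14,tin=.11)
for n in("scene","top"):
    p=snapshot(n);save(p,n+"0")
    for k,z in Z.items():
        for r in landmark_of(p,k)[:2]: print(n,k,round(r["conf"],2),np.round(np.array(r["location"])*[400,640],1),atz(p,r["location"],z))
E
```

```text
pics
{'t': 0.0, 'joint_positions': [-1.289, 0.088, 1.372, -0.0, 1.684, -0.103], 'qd': [-0.001, -0.001, 0.0, -0.001, 0.001, -0.0], 'tau': [0.002, -34.018, -30.242, 0.072, 0.033, -0.0], 'ee_pos': [0.206, -0.509, 0.165], 'orientation': [[0.927, 0.375, -0.001], [0.375, -0.927, 0.002], [0.0, -0.002, -1.0]], 'wrist_force': [0.251, -0.989, 0.108], 'ft_torque': [0.031, -0.008, 0.006], 'finger_force': 0.0, 'opening': 0.094}
scene rack 0.72 [221.4 314.7] [ 0.6303 -0.0247  0.    ]
scene plunger_top 0.78 [213.4 391.7] [0.6721 0.1258 0.154 ]
scene catch1_mid 0.89 [210.9 339.7] [0.6797 0.0381 0.14  ]
scene catch2_mid 0.83 [193.6 280.3] [ 0.6696 -0.0741  0.14  ]
scene gate_handle 0.96 [164.9 319.1] [ 0.5838 -0.0245  0.135 ]
scene gate_hinge 0.76 [200.3 383.7] [0.6389 0.1087 0.14  ]
scene tin 0.59 [189.  230.5] [ 0.663  -0.1803  0.11  ]
scene tin 0.5 [200.9 388.7] [0.6166 0.1184 0.11  ]
top plunger_top 0.63 [188.7 247.4] [0.6764 0.135  0.154 ]
top catch1_mid 0.85 [194.2 304.9] [0.6745 0.0396 0.14  ]
top catch2_mid 0.89 [204.8 373.4] [ 0.6616 -0.0763  0.14  ]
top gate_handle 0.69 [246.8 338. ] [ 0.5889 -0.0198  0.135 ]
top gate_hinge 0.8 [212.8 260.9] [0.6392 0.1115 0.14  ]
top gate_hinge 0.17 [203.6 372.5] [ 0.6636 -0.0747  0.14  ]
top tin 0.58 [209.4 433.2] [ 0.6644 -0.1836  0.11  ]
```

View pics/scene0.png

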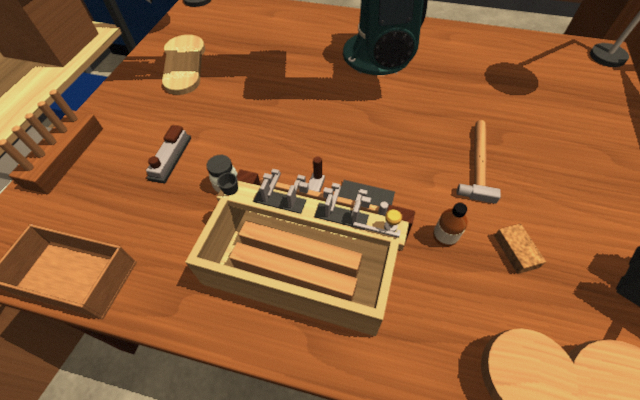

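View pics/top0.png

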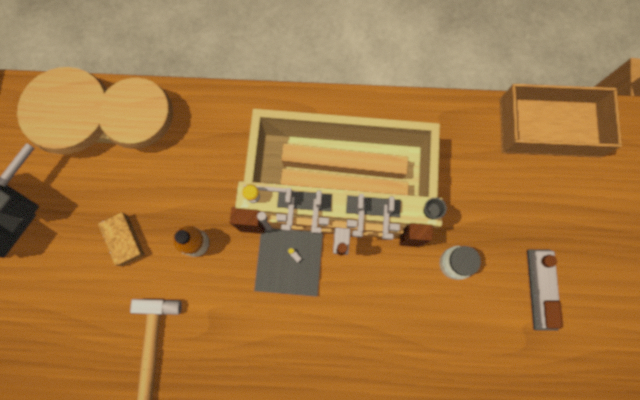

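The scene view shows the rack: plunger at (393,216), catch jaws around (338,205) and (280,190), handle at (318,165). In the top view the plunger is at (250,192), the catches near (304,200) and (375,207), the tin at (434,209) and the handle at (342,247). The network points agree with both pictures, except a false second tin.

```bash
cat >> h.py <<'E'
def fit(P,Q):
    P=np.array(P);Q=np.array(Q);p0,q0=P.mean(0),Q.mean(0)
    p,q=P-p0,Q-q0
    a=np.arctan2((p[:,0]*q[:,1]-p[:,1]*q[:,0]).sum(),(p*q).sum())
    R=np.array([[np.cos(a),-np.sin(a)],[np.sin(a),np.cos(a)]])
    return a,q0-R@p0,R
def go(x,y,z,yaw,s=None):
    """shift mm and turn deg from measured pose to world target (yaw = heading of tool x)"""
    s=s or manip.observe();R=np.array(s["orientation"])
    d=R.T@(np.array([x,y,z])-s["ee_pos"])*1000
    t=-np.degrees(yaw-np.arctan2(R[1,0],R[0,0]));t=(t+180)%360-180
    print("go",np.round(d,1),"turn",round(t,1))
E
python3 - <<'E'
from h import *
np.set_printoptions(precision=4,suppress=True)
L=dict(plunger_top=(.154,.035,.15),catch1_mid=(.14,.035,.06),catch2_mid=(.14,.035,-.06),tin=(.11,.035,-.16),gate_handle=(.135,-.045,-.02),gate_hinge=(.14,0,.12))
P=[];Q=[];N=[]
for n in("scene","top"):
    p=snapshot(n)
    for k,v in L.items():
        r=landmark_of(p,k)
        if r and r[0]["conf"]>.4: P.append(v[1:]);Q.append(atz(p,r[0]["location"],v[0])[:2]);N.append(n+k)
    for k in("plunger_top",):
        g=regions_of(p,k)[0]["region"];r,c=np.nonzero(g)
        px=p["pixels"].astype(int);y=g&(px[...,0]>150)&(px[...,2]<90)&(px[...,1]>110)
        r,c=np.nonzero(y);print(n,"brass n",y.sum(),atz(p,(r.mean()/400,c.mean()/640),.15),"depth",np.median(p["depth"][y]))
a,t,R=fit(P,Q);print(a,t)
for n,x,q in zip(N,P,Q):print(n,np.round((q-(R@x+t))*1000,1))
for k,v in L.items():print(k,R@v[1:]+t)
pl=R@L["plunger_top"][1:]+t
go(*pl,.23,a+np.pi)
E
```

```text
scene brass n 164 [0.6732 0.1298 0.15  ] depth 0.61385214
top brass n 196 [0.6721 0.1308 0.15  ] depth 0.7798021
-0.046564688444563865 [ 0.6326 -0.0133]
sceneplunger_top [-3.9 -0.8]
scenecatch1_mid [-0.6 -5.9]
scenecatch2_mid [-1.  -5.3]
scenetin [ -0.1 -11.4]
scenegate_handle [1.9 8. ]
scenegate_hinge [-1.   1.8]
topplunger_top [-4.9 -2.5]
topcatch1_mid [ 4.4 -1.1]
topcatch2_mid [2.  2.1]
toptin [ 3.1 -4.6]
topgate_handle [-0.8  9. ]
topgate_hinge [ 0.9 10.9]
plunger_top [0.6746 0.1349]
catch1_mid [0.6704 0.045 ]
catch2_mid [ 0.6648 -0.0749]
tin [ 0.6602 -0.1748]
gate_handle [ 0.5868 -0.0312]
gate_hinge [0.6382 0.1065]
go [ 675.9 -421.8  -63.7] turn -155.3
```

```bash
python3 - <<'E'
from h import *
np.set_printoptions(precision=4,suppress=True)
p=snapshot("top");K=np.array(p["camera_matrix"]);T=np.linalg.inv(p["world_to_cam"])
v,u=np.mgrid[:400,:640];d=p["depth"]
X=np.stack([(u-K[0,2])/K[0,0]*d,(v-K[1,2])/K[1,1]*d,d],-1)@T[:3,:3].T+T[:3,3]
m=(abs(X[...,2]-.11)<.006)&(v>90)&(v<240)&(u>215)&(u<460)
m=cv2.morphologyEx(m.astype(np.uint8),cv2.MORPH_OPEN,np.ones((3,3)))
n,l,st,_=cv2.connectedComponentsWithStats(m);m=l==1+st[1:,4].argmax()
q=X[m][:,:2].astype(np.float32)
r=cv2.minAreaRect(q);print("rect",r)
B=cv2.boxPoints(r);print(B)
for k,z in(("catch1_mid",.14),("catch2_mid",.14)):
    pass
# tall things on the rail: heights 145-160
h=(X[...,2]>.142)&(X[...,2]<.165)&(v>150)&(v<260)&(u>215)&(u<460)
n,l,st,c=cv2.connectedComponentsWithStats(h.astype(np.uint8))
for i in range(1,n):
    if st[i,4]>8: print(st[i],X[l==i].mean(0))
E
```

```text
rect ((0.7376765608787537, -0.01700112223625183), (0.35048025846481323, 0.18806515634059906), 87.74728393554688)
[[ 0.6368 -0.1884]
 [ 0.8247 -0.1958]
 [ 0.8385  0.1544]
 [ 0.6506  0.1618]]
[242 184  17  17 223] [0.6715 0.1302 0.1525]
[286 188   6  15  76] [0.6691 0.0664 0.1527]
[316 190   6  16  76] [0.6666 0.0162 0.1528]
[358 194   6  16  80] [ 0.6643 -0.0536  0.1524]
[388 196   7  16  81] [ 0.6623 -0.1042  0.152 ]
[337 242  11  12 102] [ 0.5857 -0.0257  0.1543]
```

```bash
python3 -m crank '[[[0,0,-60],0],[[40,-30,-64],-8],[[85,-60,-64],-16],[[125,-85,-64],-24],[[165,-110,-64],-32],[[205,-135,-64],-40],[[245,-155,-64],-48],[[285,-180,-64],-56],[[325,-205,-64],-64],[[360,-228,-64],-72]]' -1
```

```text
t: 2.65
ee_pos: [0.4555, -0.1613, 0.2305]
orientation: [[-0.077, 0.997, 0.001], [0.997, 0.077, -0.0], [-0.0, 0.001, -1.0]]
wrist_force: [0.4, 0.5, 0.6]
opening: 0.0178
finger_force: 0.0
```

```bash
cat >> h.py <<'E'
A=-.039;PL=(.6715,.1302);C1=(.6679,.0413);C2=(.6633,-.0789);HA=np.array((.5857,-.0257));HI=np.array((.6357,.1126))
E
python3 -c "
from h import *
go(*PL,.185,A+np.pi)"
```

```text
go [274.  237.7  45.6] turn -83.3
```

```bash
python3 -m crank '[[[27,24,0],-8.3],[[55,48,0],-16.6],[[82,71,0],-25],[[110,95,0],-33.3],[[137,119,0],-41.6],[[164,143,0],-50],[[192,166,0],-58.3],[[219,190,0],-66.6],[[247,214,15],-75],[[274,238,30],-83.3]]'; python3 -c "
from h import *
go(*PL,.158,A+np.pi)"
```

```text
t: 3.65
ee_pos: [0.6738, 0.1282, 0.2006]
orientation: [[-0.999, 0.04, 0.002], [0.04, 0.999, 0.0], [-0.002, 0.0, -1.0]]
wrist_force: [-0.4, -0.6, 0.9]
opening: 0.0006
finger_force: 0.0
go [ 2.5  1.9 42.6] turn -0.1
```

```bash
python3 -m crank '[[[2,2,15],0],[[2,2,30],0],[[2,2,40],0],[[2,2,45],0],[[2,2,48],0],[[2,2,51],0],[[2,2,54],0],[[2,2,57],0],[[2,2,60],0],[[2,2,60],0]]'
```

```text
t: 4.65
ee_pos: [0.6704, 0.1288, 0.1397]
orientation: [[-0.999, 0.046, -0.001], [0.046, 0.999, -0.0], [0.001, -0.0, -1.0]]
wrist_force: [-0.5, -0.5, 0.4]
opening: 0.0007
finger_force: 0.0
```

```bash
python3 -m crank '[[[0,0,1],0],[[0,0,2],0],[[0,0,3],0],[[0,0,3],0],[[0,0,3],0],[[0,0,3],0],[[0,0,3],0],[[0,0,3],0],[[0,0,3],0],[[0,0,3],0]]'; python3 - <<'E'
from h import *
p=snapshot("scene");c=p["pixels"][150:250,330:450];cv2.imwrite("pics/pl.png",cv2.cvtColor(cv2.resize(c,None,fx=5,fy=5),cv2.COLOR_RGB2BGR))
E
```

```text
t: 5.65
ee_pos: [0.6707, 0.1289, 0.1373]
orientation: [[-0.999, 0.046, 0.0], [0.046, 0.999, -0.0], [-0.0, -0.0, -1.0]]
wrist_force: [-0.7, 0.0, 0.3]
opening: 0.0004
finger_force: 0.0
```

View pics/pl.png

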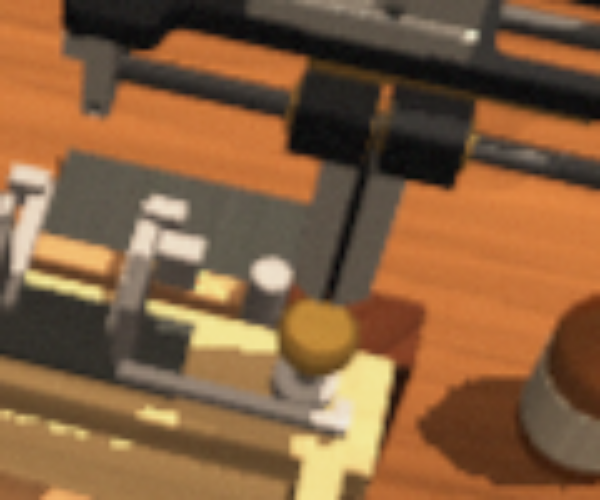

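The picture shows the fingers at (399,205) full-frame passing behind the brass head at (394,217), which still looks up. I will check the projection of the TCP against the depth.

```bash
python3 - <<'E'
from h import *
np.set_printoptions(precision=4,suppress=True)
s=manip.observe();print(s["ee_pos"],s["wrist_force"],s["joint_positions"])
for n in("scene","top"):
    p=snapshot(n);K=np.array(p["camera_matrix"]);W=np.array(p["world_to_cam"]);T=np.linalg.inv(W)
    for q in(s["ee_pos"],(.6715,.1302,.154),(.6715,.1302,.14)):
        c=K@(W@np.append(q,1))[:3];print(n,"proj u,v",c[:2]/c[2],"depth",c[2])
    v,u=np.mgrid[:400,:640];d=p["depth"]
    X=np.stack([(u-K[0,2])/K[0,0]*d,(v-K[1,2])/K[1,1]*d,d],-1)@T[:3,:3].T+T[:3,3]
    px=p["pixels"].astype(int)
    if n=="scene":
        m=(u>380)&(u<410)&(v>200)&(v<230)&(px[...,0]-px[...,2]>70)&(px[...,1]*1.0>.6*px[...,0])&(px[...,1]<px[...,0]*.85)&(X[...,2]>.12)
        print(m.sum(),X[m].mean(0),X[m].min(0),X[m].max(0))
        f=(u>=398)&(u<=402)&(v>=190)&(v<=212);print("finger col 400:")
        for r in range(185,216,3):print(r,X[r,392],X[r,397],X[r,402])
E
```

```text
[0.6707 0.1288 0.1373] [ 0.4743 -0.0411 -1.0447] [ 0.1069  0.394   1.0567 -0.0001  1.6909 -1.4176]
scene proj u,v [392.1223 218.2941] depth 0.6285030046057176
scene proj u,v [394.3308 213.6346] depth 0.6139586444483655
scene proj u,v [393.0833 218.0007] depth 0.6255976241541314
177 [0.6778 0.1291 0.1548] [0.6633 0.1009 0.1203] [1.0187 0.1422 0.6739]
finger col 400:
185 [0.4933 0.1224 0.0013] [0.6794 0.1218 0.2418] [0.6788 0.1289 0.2434]
188 [0.6796 0.1158 0.2326] [0.6802 0.1229 0.2358] [0.6803 0.1299 0.2383]
191 [0.6788 0.1169 0.2243] [0.6796 0.1241 0.2277] [0.6798 0.1312 0.2304]
194 [0.6794 0.118  0.2177] [0.6796 0.1253 0.2204] [0.6807 0.1324 0.2242]
197 [0.6795 0.1191 0.2101] [0.679  0.1265 0.212 ] [0.6812 0.1336 0.2175]
200 [0.6795 0.1203 0.2023] [0.6797 0.1277 0.2052] [0.6799 0.135  0.2081]
203 [0.6806 0.1214 0.1959] [0.6779 0.1291 0.1948] [0.6805 0.1363 0.2011]
206 [0.6797 0.1227 0.1865] [0.6808 0.1301 0.1908] [0.6809 0.1376 0.1937]
209 [0.6801 0.1239 0.1787] [0.6795 0.1316 0.1807] [0.6813 0.139  0.1862]
212 [0.6679 0.126  0.152 ] [0.6668 0.1341 0.1535] [0.6354 0.1457 0.1104]
215 [0.6748 0.1268 0.1534] [0.6724 0.135  0.153 ] [0.6421 0.1466 0.1108]
top proj u,v [252.3131 194.3542] depth 0.7948083608047983
top proj u,v [250.0911 191.6603] depth 0.7786445729873536
top proj u,v [251.3118 193.509 ] depth 0.7923165465619312
```

```bash
cat >> h.py <<'E'
def cloud(n):
    p=snapshot(n);K=np.array(p["camera_matrix"]);T=np.linalg.inv(p["world_to_cam"])
    v,u=np.mgrid[:400,:640];d=p["depth"]
    return p,np.stack([(u-K[0,2])/K[0,0]*d,(v-K[1,2])/K[1,1]*d,d],-1)@T[:3,:3].T+T[:3,3]
E
python3 -m crank '[[[0,0,-10],0],[[0,0,-20],0],[[0,0,-20],0],[[0,0,-20],0],[[0,0,-20],0],[[0,0,-20],0],[[0,0,-20],0],[[0,0,-20],0],[[0,0,-20],0],[[0,0,-20],0]]'
python3 - <<'E'
from h import *
np.set_printoptions(precision=4,suppress=True)
p,X=cloud("scene")
print(p.keys())
for c in (389,393,397,401):print(c,[(r,X[r,c].round(3).tolist()) for r in range(190,222,2)])
cv2.imwrite("pics/pl2.png",cv2.cvtColor(cv2.resize(p["pixels"][100:250,300:480],None,fx=4,fy=4),cv2.COLOR_RGB2BGR))
E
```

```text
t: 6.8
ee_pos: [0.6707, 0.1289, 0.1572]
orientation: [[-0.999, 0.046, -0.0], [0.046, 0.999, -0.0], [0.0, -0.0, -1.0]]
wrist_force: [0.0, -0.2, -0.8]
opening: 0.0004
finger_force: 0.0
dict_keys(['pixels', 'depth', 'camera_matrix', 'world_to_cam', 'shot'])
389 [(190, [0.513, 0.118, 0.007]), (192, [0.518, 0.119, 0.006]), (194, [0.525, 0.119, 0.007]), (196, [0.529, 0.12, 0.006]), (198, [0.536, 0.121, 0.008]), (200, [0.54, 0.122, 0.006]), (202, [0.546, 0.123, 0.007]), (204, [0.552, 0.123, 0.008]), (206, [0.627, 0.121, 0.109]), (208, [0.632, 0.121, 0.109]), (210, [0.666, 0.12, 0.153]), (212, [0.67, 0.121, 0.154]), (214, [0.673, 0.122, 0.153]), (216, [0.677, 0.122, 0.152]), (218, [0.68, 0.123, 0.151]), (220, [0.685, 0.124, 0.151])]
393 [(190, [0.679, 0.118, 0.228]), (192, [0.68, 0.119, 0.224]), (194, [0.679, 0.119, 0.218]), (196, [1.019, 0.101, 0.674]), (198, [0.68, 0.121, 0.209]), (200, [0.681, 0.122, 0.204]), (202, [0.538, 0.132, -0.001]), (204, [0.542, 0.133, -0.003]), (206, [0.626, 0.128, 0.109]), (208, [0.631, 0.128, 0.111]), (210, [0.663, 0.127, 0.152]), (212, [0.668, 0.128, 0.153]), 
[... 375 characters left out ...]
.135, 0.109]), (208, [0.628, 0.136, 0.109]), (210, [0.661, 0.134, 0.151]), (212, [0.667, 0.134, 0.153]), (214, [0.671, 0.135, 0.153]), (216, [0.674, 0.135, 0.152]), (218, [0.678, 0.136, 0.153]), (220, [0.681, 0.137, 0.151])]
401 [(190, [0.679, 0.129, 0.231]), (192, [0.681, 0.13, 0.229]), (194, [0.68, 0.131, 0.223]), (196, [0.68, 0.132, 0.218]), (198, [0.68, 0.133, 0.213]), (200, [0.681, 0.133, 0.209]), (202, [0.68, 0.134, 0.203]), (204, [0.541, 0.149, 0.001]), (206, [0.543, 0.15, -0.003]), (208, [0.627, 0.143, 0.11]), (210, [0.631, 0.143, 0.11]), (212, [0.635, 0.144, 0.11]), (214, [0.639, 0.145, 0.109]), (216, [0.67, 0.142, 0.149]), (218, [0.648, 0.146, 0.109]), (220, [0.652, 0.146, 0.109])]
```

View pics/pl2.png

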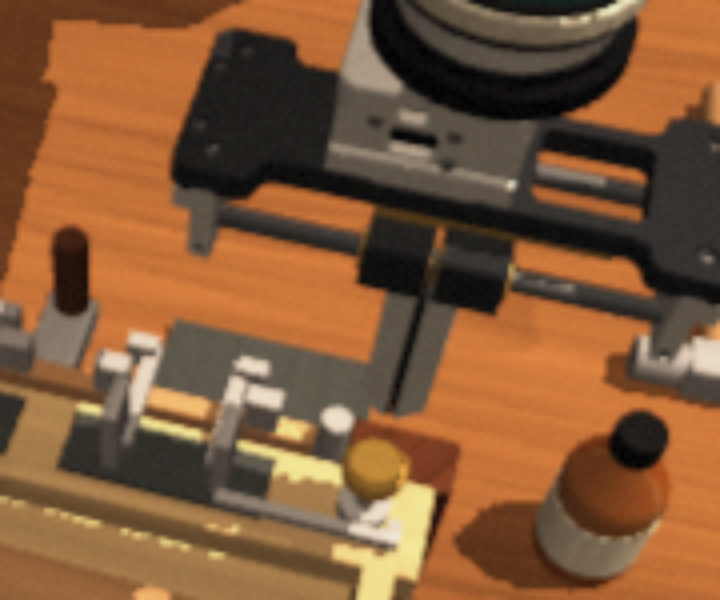

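The fingertips show at z ≈ 0.198 while the state says 0.157. So the real tip is about 40 mm higher than the reported TCP, which explains the missing force and the plunger still being up. I'll check it once against the gripper body.

```bash
python3 - <<'E'
from h import *
np.set_printoptions(precision=4,suppress=True)
p,X=cloud("scene")
for r in range(140,176,3):print(r,X[r,398],X[r,408])
m=(X[...,2]>.17)&(X[...,2]<.23)&(abs(X[...,0]-.675)<.02)&(abs(X[...,1]-.13)<.04)
q=X[m];print("finger y",np.percentile(q[:,1],[1,50,99]),"x max",np.percentile(q[:,0],[50,99]),"z min",np.percentile(q[:,2],[0.5,2]))
p,X=cloud("top");s=manip.observe()
m=(X[...,2]>.2)&(X[...,2]<.45)&(abs(X[...,0]-.67)<.06)&(abs(X[...,1]-.13)<.13)
q=X[m];print(len(q),q.min(0),q.max(0))
E
```

```text
140 [0.6914 0.1083 0.345 ] [0.6906 0.1201 0.3471]
143 [0.6923 0.1091 0.3408] [0.6921 0.1209 0.3437]
146 [0.6925 0.1099 0.3359] [0.6934 0.1217 0.3399]
149 [0.6925 0.1108 0.3306] [0.694  0.1227 0.3353]
152 [0.6884 0.1118 0.3209] [0.6933 0.1237 0.3294]
155 [0.6906 0.1126 0.3178] [0.6892 0.125  0.3196]
158 [0.6956 0.1133 0.3176] [0.693  0.1257 0.3182]
161 [0.6992 0.1141 0.3161] [0.6951 0.1265 0.315 ]
164 [0.7036 0.1148 0.3154] [0.6972 0.1274 0.3116]
167 [0.7038 0.1157 0.31  ] [0.6991 0.1283 0.3082]
170 [0.7041 0.1166 0.3045] [0.7042 0.1289 0.3083]
173 [0.6782 0.1189 0.2678] [0.704  0.13   0.3022]
finger y [0.1162 0.1288 0.1403] x max [0.68   0.6814] z min [0.1966 0.1983]
4027 [0.6325 0.0413 0.2939] [0.7017 0.2203 0.45  ]
```

The body bottom is at about 0.294, which is 97 mm above the tip at 0.197. So the gripper geometry is right and the reported z is simply 40 mm low; x and y agree. I'll use true z = reported + 0.040.

```bash
python3 -m crank '[[[0,1,20],0],[[0,1,34],0],[[0,1,40],0],[[0,1,43],0],[[0,1,46],0],[[0,1,48],0],[[0,1,50],0],[[0,1,51],0],[[0,1,52],0],[[0,1,52],0]]'
```

```text
t: 7.95
ee_pos: [0.6701, 0.1298, 0.1076]
orientation: [[-0.999, 0.046, 0.0], [0.046, 0.999, -0.0], [-0.0, -0.0, -1.0]]
wrist_force: [-3.5, -1.0, 5.9]
opening: 0.0006
finger_force: 2.6
```

Contact as expected (6 N). On to the stop.

```bash
python3 -m crank '[[[0,0,2],0],[[0,0,4],0],[[0,0,5],0],[[0,0,6],0],[[0,0,7],0],[[0,0,8],0],[[0,0,9],0],[[0,0,10],0],[[0,0,10],0],[[0,0,10],0]]'
```

```text
t: 8.95
ee_pos: [0.6705, 0.1298, 0.1008]
orientation: [[-0.999, 0.046, 0.003], [0.046, 0.999, -0.0], [-0.003, 0.0, -1.0]]
wrist_force: [-7.3, -0.9, 12.7]
opening: 0.0008
finger_force: 6.6
```

```bash
python3 -m crank '[[[0,0,1],0],[[0,0,2],0],[[0,0,2],0],[[0,0,2],0],[[0,0,2],0],[[0,0,-8],0],[[0,0,-30],0],[[0,0,-60],0],[[0,0,-60],0],[[0,0,-60],0]]'; python3 - <<'E'
from h import *
np.set_printoptions(precision=4,suppress=True)
p,X=cloud("scene");px=p["pixels"].astype(int)
v,u=np.mgrid[:400,:640]
m=(abs(X[...,0]-.672)<.012)&(abs(X[...,1]-.13)<.012)&(X[...,2]>.125)&(X[...,2]<.16)
print(m.sum(),np.percentile(X[m][:,2],[5,50,80,95]))
go(*C1,.150,A+np.pi)
E
```

```text
t: 9.95
ee_pos: [0.6716, 0.1299, 0.1561]
orientation: [[-0.999, 0.046, 0.003], [0.046, 0.999, 0.0], [-0.003, 0.0, -1.0]]
wrist_force: [-0.4, 1.0, -1.0]
opening: 0.0003
finger_force: 0.0
156 [0.1341 0.1397 0.1403 0.141 ]
go [ -1.3 -88.5   4.4] turn -0.4
```

The plunger head's top is now at 0.140, so it is down and stays down. Next, catch 1.

```bash
python3 -m crank '[[[0,-30,0],0],[[-1,-60,0],0],[[-1,-88,0],0],[[-1,-88,0],0],[[-1,-88,0],0],[[-1,-88,0],0],[[-1,-88,5],0],[[-1,-88,5],0],[[-1,-88,5],0],[[-1,-88,5],0]]' 1; python3 -c "
from h import *
go(*C1,.088,A+np.pi)"
```

```text
t: 11.0
ee_pos: [0.6677, 0.0424, 0.1503]
orientation: [[-0.999, 0.046, 0.0], [0.046, 0.999, -0.0], [-0.0, -0.0, -1.0]]
wrist_force: [-0.5, 1.0, 0.4]
opening: 0.077
finger_force: 0.0
go [-0.3 -1.1 62.3] turn -0.4
```

```bash
python3 -m crank '[[[0,-1,5],0],[[0,-1,10],0],[[0,-1,18],0],[[0,-1,28],0],[[0,-1,38],0],[[0,-1,46],0],[[0,-1,53],0],[[0,-1,58],0],[[0,-1,61],0],[[0,-1,61],0]]'
```

```text
t: 12.0
ee_pos: [0.6674, 0.0409, 0.0888]
orientation: [[-0.999, 0.046, -0.001], [0.046, 0.999, -0.0], [0.001, -0.0, -1.0]]
wrist_force: [0.7, -0.2, -0.7]
opening: 0.0939
finger_force: 0.0
```

```bash
python3 -m crank '[[[0,0,0],0],[[0,0,0],0],[[0,0,0],0],[[0,0,0],0],[[0,0,0],0],[[0,0,0],0],[[0,0,0],0],[[0,0,0],0],[[0,0,0],0],[[0,0,0],0]]' -0.25
```

```text
t: 13.0
ee_pos: [0.6677, 0.0392, 0.0895]
orientation: [[-0.999, 0.047, 0.0], [0.047, 0.999, -0.002], [-0.0, -0.002, -1.0]]
wrist_force: [0.7, -5.3, 1.3]
opening: 0.0378
finger_force: 30.0
```

```bash
python3 -m crank '[[[0,0,0],0],[[0,0,0],0],[[0,0,0],0],[[0,0,0],0],[[0,0,0],0],[[0,0,0],0],[[0,0,0],0],[[0,0,-20],0],[[0,0,-40],0],[[0,0,-62],0]]' 0.9;  python3 - <<'E'
from h import *
np.set_printoptions(precision=4,suppress=True)
p,X=cloud("scene")
R=np.array([[np.cos(A),-np.sin(A)],[np.sin(A),np.cos(A)]])
L=(X[...,:2]-np.array(C1))@R
m=(abs(L[...,0])<.014)&(abs(L[...,1])<.04)&(X[...,2]>.135)&(X[...,2]<.158)
h,e=np.histogram(L[m][:,1]*1000,bins=np.arange(-40,41,2));print({int(a):int(b) for a,b in zip(e,h) if b})
go(*C2,.150,A+np.pi)
E
```

```text
t: 14.0
ee_pos: [0.6673, 0.041, 0.1514]
orientation: [[-0.999, 0.046, -0.001], [0.046, 0.999, 0.0], [0.001, -0.0, -1.0]]
wrist_force: [0.0, 0.3, -0.4]
opening: 0.0894
finger_force: 0.0
{-24: 3, -22: 19, -20: 18, -18: 19, -16: 30, 8: 2, 10: 18, 12: 19, 14: 17, 16: 25}
go [   0.7 -120.     6.8] turn -0.4
```

Catch 1 spans about 40 mm over its outsides, so both jaws are fully in. Catch 2 next.

```bash
python3 -m crank '[[[0,-40,0],0],[[0,-80,0],0],[[0,-121,0],0],[[0,-121,0],0],[[0,-121,20],0],[[0,-121,38],0],[[0,-121,50],0],[[0,-121,58],0],[[0,-121,63],0],[[0,-121,63],0]]' 1
```

```text
t: 15.05
ee_pos: [0.6618, -0.0796, 0.0877]
orientation: [[-0.999, 0.046, -0.001], [0.046, 0.999, 0.0], [0.001, 0.0, -1.0]]
wrist_force: [0.8, 0.2, 0.1]
opening: 0.0934
finger_force: 0.0
```

```bash
python3 -m crank '[[[0,0,0],0],[[0,0,0],0],[[0,0,0],0],[[0,0,0],0],[[0,0,0],0],[[0,0,0],0],[[0,0,0],0],[[0,0,0],0],[[0,0,0],0],[[0,0,0],0]]' -0.25
```

```text
t: 16.05
ee_pos: [0.6622, -0.0807, 0.0886]
orientation: [[-0.999, 0.047, 0.001], [0.047, 0.999, -0.001], [-0.001, -0.001, -1.0]]
wrist_force: [-0.4, -3.1, 1.9]
opening: 0.0383
finger_force: 30.0
```

```bash
python3 -m crank '[[[0,0,0],0],[[0,0,0],0],[[0,0,0],0],[[0,0,0],0],[[0,0,0],0],[[0,0,0],0],[[0,0,0],0],[[0,0,-20],0],[[0,0,-40],0],[[0,0,-62],0]]' 0.9;  python3 - <<'E'
from h import *
np.set_printoptions(precision=4,suppress=True)
p,X=cloud("scene")
R=np.array([[np.cos(A),-np.sin(A)],[np.sin(A),np.cos(A)]])
for C in(C1,C2):
    L=(X[...,:2]-np.array(C))@R
    m=(abs(L[...,0])<.014)&(abs(L[...,1])<.04)&(X[...,2]>.135)&(X[...,2]<.158)
    h,e=np.histogram(L[m][:,1]*1000,bins=np.arange(-40,41,2));print({int(a):int(b) for a,b in zip(e,h) if b})
p,X=cloud("top")
m=(X[...,2]>.142)&(X[...,2]<.165)&(np.hypot(X[...,0]-HA[0],X[...,1]-HA[1])<.03)
print("handle",m.sum(),X[m].mean(0) if m.any() else 0)
go(*HA,.150,A+np.pi)
save(p,"h1");cv2.imwrite("pics/h1.png",cv2.cvtColor(cv2.resize(p["pixels"][180:280,230:410],None,fx=4,fy=4),cv2.COLOR_RGB2BGR))
E
```

```text
t: 17.05
ee_pos: [0.6617, -0.0799, 0.1504]
orientation: [[-0.999, 0.046, -0.001], [0.046, 0.999, 0.0], [0.001, 0.0, -1.0]]
wrist_force: [-0.6, 0.4, 0.9]
opening: 0.0892
finger_force: 0.0
{-24: 2, -22: 19, -20: 18, -18: 20, -16: 29, 8: 2, 10: 20, 12: 18, 14: 19, 16: 26}
{-22: 15, -20: 14, -18: 18, -16: 44, -14: 9, 8: 3, 10: 11, 12: 16, 14: 20, 16: 39, 18: 8}
handle 14 [ 0.5846 -0.0324  0.1542]
go [80.9 51.   4.1] turn -0.4
```

Both catches are about 40 mm over their outsides, so all jaws are in. Now over the handle with a narrower opening, then down.

```bash
python3 -m crank '[[[25,15,0],0],[[50,30,0],0],[[81,51,0],0],[[81,51,0],0],[[81,51,0],0],[[81,51,0],0],[[81,51,0],0],[[81,51,5],0],[[81,51,10],0],[[81,51,10],0]]' -0.2; python3 - <<'E'
from h import *
np.set_printoptions(precision=4,suppress=True)
p,X=cloud("scene")
m=(X[...,2]>.125)&(X[...,2]<.16)&(np.hypot(X[...,0]-HA[0],X[...,1]-HA[1])<.02)
print("handle",m.sum(),X[m].mean(0),np.percentile(X[m],[2,98],axis=0))
go(*HA,.078,A+np.pi)
cv2.imwrite("pics/h2.png",cv2.cvtColor(cv2.resize(p["pixels"][110:230,240:420],None,fx=4,fy=4),cv2.COLOR_RGB2BGR))
E
```

```text
t: 18.15
ee_pos: [0.583, -0.0254, 0.1387]
orientation: [[-0.999, 0.047, -0.003], [0.047, 0.999, 0.0], [0.003, 0.0, -1.0]]
wrist_force: [-0.7, 1.0, -0.2]
opening: 0.0375
finger_force: 0.0
handle 136 [ 0.591  -0.0266  0.1453] [[ 0.5798 -0.0346  0.1261]
 [ 0.5963 -0.0196  0.1562]]
go [-2.7 -0.2 61.2] turn -0.4
```

View pics/h2.png

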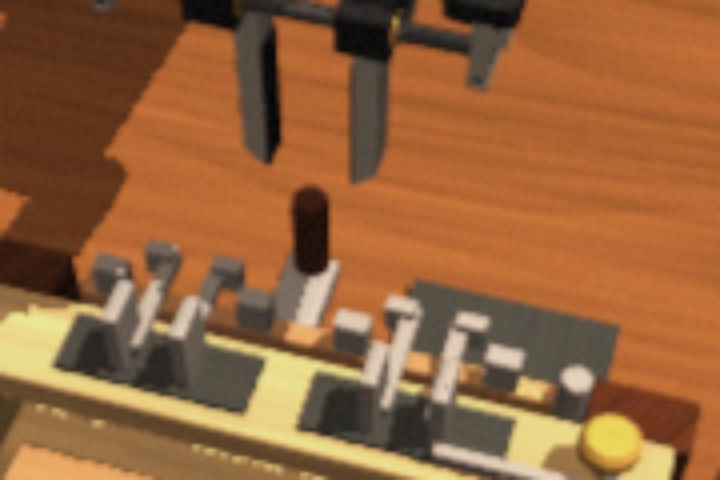

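The open fingers (crop 262,160 and 365,180) hang squarely either side of the dark post (312,190), nothing is in their way, and both catches are shut. Down and grip.

```bash
python3 -m crank '[[[-3,-1,10],0],[[-3,-1,22],0],[[-3,-1,34],0],[[-3,-1,44],0],[[-3,-1,52],0],[[-3,-1,57],0],[[-3,-1,60],0],[[-3,-1,60],0],[[-3,-1,60],0],[[-3,-1,60],0]]'
```

```text
t: 19.2
ee_pos: [0.5869, -0.0265, 0.081]
orientation: [[-0.999, 0.046, 0.001], [0.046, 0.999, -0.0], [-0.001, -0.0, -1.0]]
wrist_force: [0.6, 0.8, 1.0]
opening: 0.0373
finger_force: 0.0
```

```bash
python3 -m crank '[[[0,0,0],0],[[0,0,0],0],[[0,0,0],0],[[0,0,0],0],[[0,0,0],0],[[0,0,0],0],[[0,0,0],0],[[0,0,0],0],[[0,0,0],0],[[0,0,0],0]]' -1
python3 - <<'E'
from h import *
s=manip.observe();R=np.array(s["orientation"]);p0=np.array(s["ee_pos"])
g=HA-HI;print(g,np.linalg.norm(g))
def rot(a):return np.array([[np.cos(a),-np.sin(a)],[np.sin(a),np.cos(a)]])
for d in range(0,96,4):
    w=HI+rot(-np.radians(d))@(HA-HI)-HA
    print(d,np.round((R.T@np.append(w,0))[:2]*1000,1).tolist())
E
```

```text
t: 20.2
ee_pos: [0.5864, -0.0277, 0.0805]
orientation: [[-0.999, 0.047, -0.0], [0.047, 0.999, -0.002], [-0.0, -0.002, -1.0]]
wrist_force: [-1.6, -4.7, 1.0]
opening: 0.017
finger_force: 30.0
[-0.05   -0.1383] 0.1470608377509118
0 [0.0, 0.0]
4 [9.7, 3.4]
8 [19.1, 7.4]
12 [28.3, 12.1]
16 [37.0, 17.4]
20 [45.4, 23.3]
24 [53.4, 29.8]
28 [60.9, 36.8]
32 [67.9, 44.4]
36 [74.3, 52.4]
40 [80.2, 60.8]
44 [85.4, 69.6]
48 [90.0, 78.8]
52 [94.0, 88.2]
56 [97.3, 97.9]
60 [100.0, 107.9]
64 [101.9, 117.9]
68 [103.1, 128.1]
72 [103.6, 138.4]
76 [103.4, 148.7]
80 [102.5, 158.9]
84 [100.8, 169.0]
88 [98.5, 179.0]
92 [95.5, 188.8]
```

```bash
python3 -m crank '[[[4.9,1.6,0],2],[[9.7,3.4,0],4],[[14.4,5.3,0],6],[[19.1,7.4,0],8],[[23.7,9.7,0],10],[[28.3,12.1,0],12],[[32.7,14.7,0],14],[[37,17.4,0],16],[[41.2,20.3,0],18],[[45.4,23.3,0],20]]'
python3 - <<'E'
from h import *
s=manip.observe();R=np.array(s["orientation"]);p0=np.array(s["ee_pos"])
print("dist hinge",np.linalg.norm(p0[:2]-HI),s["joint_positions"])
def rot(a):return np.array([[np.cos(a),-np.sin(a)],[np.sin(a),np.cos(a)]])
g=HA-HI
th=np.degrees(np.arctan2(g[1],g[0])-np.arctan2(*(p0[:2]-HI)[::-1]));print("gate deg",th)
a=.0436+np.radians(20)
Rn=np.array([[-np.cos(a),np.sin(a)],[np.sin(a),np.cos(a)]]) # commanded tool x,y (cols) approx
print(Rn,R[:2,:2])
c=HI+rot(-np.radians(20))@g
for d in range(22,96,2):
    w=HI+rot(-np.radians(d))@g-c
    print(d-20,np.round((R[:2,:2].T@w)*1000,1).tolist(),end=" ")
E
```

```text
t: 21.2
ee_pos: [0.5419, -0.0018, 0.0805]
orientation: [[-0.922, 0.387, -0.0], [0.387, 0.922, -0.002], [-0.001, -0.002, -1.0]]
wrist_force: [-0.2, -4.2, 1.0]
opening: 0.0167
finger_force: 30.0
dist hinge 0.14796864804861154 [-0.1068548   0.10195247  1.52578832 -0.00163177  1.51372121 -1.28016014]
gate deg 19.46243232124784
[[-0.92389225  0.38265273]
 [ 0.38265273  0.92389225]] [[-0.92207115  0.3870204 ]
 [ 0.38701995  0.92206989]]
2 [4.9, 1.6] 4 [9.7, 3.4] 6 [14.5, 5.3] 8 [19.1, 7.4] 10 [23.7, 9.6] 12 [28.3, 12.1] 14 [32.7, 14.6] 16 [37.1, 17.4] 18 [41.3, 20.2] 20 [45.5, 23.3] 22 [49.5, 26.4] 24 [53.4, 29.7] 26 [57.2, 33.2] 28 [60.9, 36.8] 30 [64.5, 40.5] 32 [67.9, 44.3] 34 [71.2, 48.2] 36 [74.4, 52.3] 38 [77.4, 56.4] 40 [80.2, 60.7] 42 [82.9, 65.0] 44 [85.5, 69.5] 46 [87.9, 74.0] 48 [90.1, 78.7] 50 [92.2, 83.3] 52 [94.1, 88.1] 54 [95.9, 92.9] 56 [97.5, 97.8] 58 [98.9, 102.8] 60 [100.1, 107.7] 62 [101.2, 112.8] 64 [102.0, 117.8] 66 [102.7, 122.9] 68 [103.3, 128.0] 70 [103.6, 133.1] 72 [103.8, 138.3] 74 [103.8, 143.4]
```

```bash
python3 -m crank '[[[7.3,2.5,0],3],[[14.5,5.3,0],6],[[21.4,8.5,0],9],[[28.3,12.1,0],12],[[34.9,16,0],15],[[41.3,20.2,0],18],[[47.5,24.9,0],21],[[53.4,29.7,0],24],[[59.1,35,0],27],[[64.5,40.5,0],30]]'
python3 - <<'E'
from h import *
p0=np.array(manip.observe()["ee_pos"]);g=HA-HI
print(np.linalg.norm(p0[:2]-HI),np.degrees(np.arctan2(g[1],g[0])-np.arctan2(*(p0[:2]-HI)[::-1]))%360)
p,X=cloud("scene")
cv2.imwrite("pics/g1.png",cv2.cvtColor(cv2.resize(p["pixels"][90:270,210:450],None,fx=3,fy=3),cv2.COLOR_RGB2BGR))
E
```

```text
t: 22.2
ee_pos: [0.4984, 0.061, 0.0805]
orientation: [[-0.605, 0.797, 0.001], [0.797, 0.605, -0.001], [-0.001, 0.0, -1.0]]
wrist_force: [1.6, -3.1, 1.0]
opening: 0.0172
finger_force: 30.0
0.14665800978527213 49.53588665175081
```

View pics/g1.png

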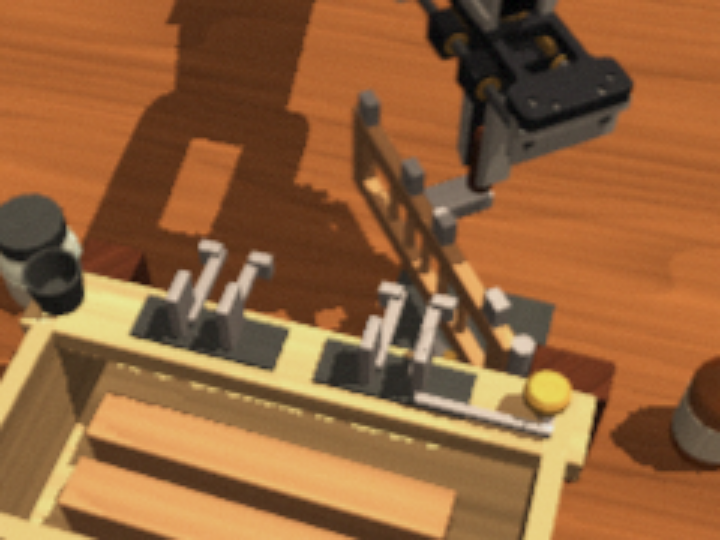

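The gate stands at about 50°, gripped at its post (crop 483,165), past the detent; tin, blanks and jar are undisturbed. On to square.

```bash
python3 -m crank '[[[9.7,3.4,0],4],[[19.1,7.4,0],8],[[28.3,12.1,0],12],[[37.1,17.4,0],16],[[45.5,23.3,0],20],[[53.4,29.7,0],24],[[60.9,36.8,0],28],[[67.9,44.3,0],32],[[74.4,52.3,0],36],[[80.2,60.7,0],40]]'
python3 -m crank '[[[0,0,0],0],[[0,0,0],0],[[0,0,0],0],[[0,0,0],0],[[0,0,0],0],[[0,0,0],0],[[0,0,0],0],[[0,0,0],0],[[0,0,0],0],[[0,0,0],0]]'
python3 - <<'E'
from h import *
p0=np.array(manip.observe()["ee_pos"]);g=HA-HI
print(np.linalg.norm(p0[:2]-HI),np.degrees(np.arctan2(g[1],g[0])-np.arctan2(*(p0[:2]-HI)[::-1]))%360)
p,X=cloud("scene");save(p,"g2")
E
```

```text
t: 23.25
ee_pos: [0.4986, 0.1605, 0.0804]
orientation: [[0.049, 0.999, 0.001], [0.999, -0.049, -0.003], [-0.003, 0.001, -1.0]]
wrist_force: [2.8, -6.2, 0.1]
opening: 0.0164
finger_force: 30.0
t: 24.25
ee_pos: [0.4986, 0.1602, 0.0804]
orientation: [[0.046, 0.999, 0.001], [0.999, -0.046, -0.003], [-0.003, 0.001, -1.0]]
wrist_force: [1.2, -6.1, 0.9]
opening: 0.0167
finger_force: 30.0
0.1451720853513184 89.26446756279131
```

View pics/g2.png

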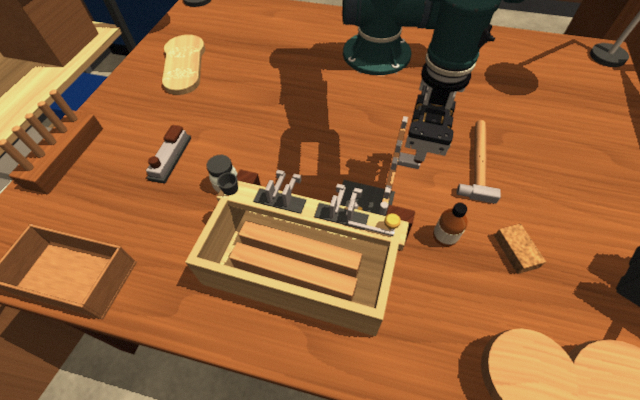

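The gate stands square to the rack, from (390,208) to (402,120), held at its post by the gripper at (410,155). The catches are shut and the bottle, hammer, tin and blanks are where they were.

```bash
python3 -c "
from bench import manip
print(manip.hand_in())"
```

```text
the job is handed in; nothing more can be done
None
```

Job handed in at about 24 s: the plunger is down, both catches were squeezed shut in order, and the gate is held by its post at about 89°, with the blanks and tin undisturbed in the last picture.

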